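# Open the bar clamp with the unknown lock thread

## Robot

A 6-joint arm with a two-finger parallel gripper is mounted at the origin on the work surface. World frame = base frame: x ahead of the robot, y to its left, z up, the work surface at z = 0. Lengths are in mm, angles in degrees, forces in N, time in s.
With the tool pointing down it reaches from about 350 to 850 mm from the base axis. Payload 8.1 kg.
Tool frame: the origin (TCP) lies on the centre line of the jaws, within the pads' length; the fingertips stand 19 mm ahead of it and the grasp point (between the pads) is the TCP; z points along the fingers, y is the line along which they close (so a half turn about z gives the same grasp; the last joint's range is limited). The gripper opens to 85 mm and grips with 20 to 120 N. Pads are 22 mm wide; open, the fingers measure 114 mm over their backs; the gripper's body (76 mm by 85 mm) begins 54 mm behind the grasp point. The pads swing forward as they close: fully open they stand 13 mm farther back than shut.
Start: joints at [-74.164, 7.471, 85.268, -0, 87.261, -4.893], TCP at [212.395, -561.154, 250.292] pointing down, gripper open.
Joint ranges: [-169.43, 169.43], [-51.17, 129.36], [1.28, 143.12], [-76.62, 256.62], [0, 156.53], [-152.29, 152.29]. Speed limits (degrees/s): [136.94, 136.94, 159.86, 180, 180, 180].

## Interface

Orientations are given as [roll, pitch, yaw] about the fixed x, y, z axes, in that order (R = Rz(yaw) Ry(pitch) Rx(roll)).
In Python, from bench import r gives the robot as it stands. The module is installed in compiled form; this text tells all that it offers.
- The arm moves only by the tool servo_tool, never from a script. Its arguments are lists of equal length, an entry for each row: "fingers": the finger opening in m, from 0 to 0.0854; "linear": the shift along the tool's x, y, z in m, a list of three; "rotation": the turn, a rotation vector about the tool's x, y, z in degrees, a list of three. A call has 1 to 10 rows; each row is the pose to reach, as a shift and turn from the pose commanded when the call began, along the tool's axes at that moment; what a row does not reach only later rows make up. A row lasts 1/10 s, in which the tool goes at most 50 mm and 8.59 degrees, less where a joint would pass 70% of its speed; a pose out of reach is approached as far as the arm can. A call with a gripper value outside its range is refused whole. The fingers move at their own pace and stop on an object; "force" is the grip in N (left out, the last holds). Time passes only in rows, so rows that repeat a pose let the fingers close. It gives the time, the measured TCP pose, the force, the opening and the grip force at its end, in the units of the state.
- r.sense(): the state, without advancing time (a new reading comes with each control period).
- r.snapshot(name): name is "side" or "top" or "wrist"; returns a dict with "frame" (384x512x3 uint8, red, green, blue), "fx", "fy", "cx", "cy" (pixels), "k1" (the pictures are not rectified: a ray, as slopes to the right and down, at radius r is drawn at 1 + k1 r^2 times it, then the intrinsics apply), "camera_from_world" (4x4, takes a point from world to camera coordinates). Camera axes: x right, y up, looking along -z (the intrinsics and any distortion apply to the point x, -y, -z); pixel columns grow to the right and rows downward; lengths in mm; the calibration is good to about 2 mm. A picture is of the moment at which its call begins. There is no depth.
- r.hand_in(): hands the job in; it is judged then, once.
The state is a dict: "time": time; "joint_pos": joint angles; "qd": joint speeds; "joint_efforts": joint torques, N m; "tool_pos": TCP position; "tcp_rot": TCP orientation; "ft_force": force on the tool from outside, world axes, zero at the start; "wrist_torque": the same for the moment, N m; "finger_gap": finger opening in mm; "grip_force": force on a finger pad.
Only numpy, scipy, OpenCV 4.12 (cv2) and the standard library are available. Lean on these libraries where they do the work, as an engineer would, in place of code of your own. Each camera call takes 0.05 s, during which the arm holds its last target. There are 200 camera calls.

## Task

Open the blue bar clamp on the bench: first undo its lock by turning the steel T-handle at least 60 degrees the way it gives (nobody knows whether its thread is left- or right-handed, so try it and feel), then lift the pawl well clear of the teeth, and then draw the toothed bar out by the grip on the moving jaw to the end of its travel. Leave the lock undone, the metal block standing where it is between the jaws, and the glass-clear beaker undisturbed.

Things in the scene. Friction and masses are not known exactly. Their poses are not given: they have to be found in the camera images.
- clamp: Blue cast bar clamp, fixed; base 120 x 460 mm. Origin on the table under the bar's centre line; y along the toothed bar, +y the way it opens; z up. Along y (mm): lock head, 84 square, top z 92 (boss 97), centred at -135; pawl cheeks 50 to 82, top z 78; fixed jaw 85 to 101, 100 wide, top z 112; two ledges 102 to 262, top z 60; moving jaw centred at 150 when closed.
- lock_handle (a joint): Turn of the lock's T-handle, rad, + counter-clockwise from above; starts within 0.08 of 0, its bar across the clamp (along x). Which way undoes it varies and cannot be seen: the wrong way is solid at about 0.2 from zero; the right way turns against about 0.18 N m to an end stop at 1.3. Undone beyond 0.95; until then the bar has only about 5 mm of play. Stays where it is left.
- lock_handle_mid (a point): Middle of the steel T-handle's cross bar, on its upright turning axis, at clamp x 0, y -135, z 131 mm. Bar round, 12 mm thick, 134 mm long, with 18 mm balls at its ends; this point's x axis runs along the bar and turns with it. Below it a 10 mm stem stands 34 mm clear of the lock head: fingers can close on the bar over the stem from above.
- pawl (a joint): Lift of the pawl, rad: 0 down, tip between the teeth; + lifts the tip and swings the tab up and towards clamp +y; end stop at 0.8. Tip clears the teeth from about 0.25; lifted means beyond 0.4. The stiff pivot (about 0.12 N m) keeps it where it is left.
- pawl_pivot (a point): Centre of the pawl's pivot pin, fixed on the clamp at clamp x 0, y 65, z 66 mm; the pin runs along the clamp's x axis. Axes as the clamp's.
- pawl_tab (a point): Place to pinch on the upright square tab (14 x 14 mm, top 14 mm above this point) at the pawl's free end. Pawl down: clamp y 15, z 106 mm, that is 50 mm towards -y from the pivot and 40 mm above it; the pawl arm under it is 20 mm wide, top z 72 mm. Axes: the clamp's when down, turning with the pawl. Pinched along clamp x, the tab can pivot between the fingers as it swings.
- jaw_bar (a joint): How far the toothed bar with the moving jaw is drawn out, m, towards clamp +y; starts at 0 to 0.003, end stop at 0.095. Drawing takes about 4 N plus 15 N per m/s; with lock or pawl engaged it stops after a few mm.
- jaw_grip (a point): Place to grip on the square steel post, 20 x 20 mm and 45 mm high (z 112 to 157 mm), on top of the moving jaw: a point on its centre line, 138 mm above the table, at clamp x 0, y 150 mm plus the draw of the bar. Axes as the clamp's. The jaw is 96 mm wide (x), 22 mm thick (y), top z 112 mm.
- block: Plain aluminium block 90 (x) x 37 (y) x 45 mm high, 0.3 to 0.6 kg, loose, standing on the ledges between fixed and moving jaw with about a millimetre of room; its top is 105 mm above the table. Origin: centre of its underside.
- beaker: Clear open beaker, 68 mm across, 100 mm high, loose on the table on the clamp's +x side beside the lock head. Origin: centre of its underside.
There are look-alikes about, which are no part of the job. Of the things that look like the block, the largest one is meant.

How it is judged:
By the outcome, as a careful person would: the job done as asked, in the order asked, and still so for the second after the job is handed in, with the robot touching nothing.
It also fails if it takes over 54 s, if anything falls off the work surface, if the arm or the gripper's body presses on something with over 40 N, if the wrist force passes 120 N, or if a joint passes its speed limit or range.

## Working session

There is one attempt and no reset: what is moved stays moved. The work goes in short steps, Python scripts to look and compute and a tool call to move; the robot and the scene stay as the last step left them, time stands still between calls to the robot, and variables do not carry over. Pictures are saved under pics/ and viewed, at most 10 in all, crops included, and the job is handed in when it is done.

Besides the shell and the picture viewer there is one more tool, called after "Call:" by a JSON object that holds its "fn" and its "kwargs". servo_tool: Moves the arm, as the interface text tells. Its arguments: {"type":"object","properties":{"fingers":{"type":"array","items":{"type":"number"}},"linear":{"type":"array","items":{"type":"array","items":{"type":"number"}}},"rotation":{"type":"array","items":{"type":"array","items":{"type":"number"}}},"force":{"type":"number"}},"required":["fingers","linear","rotation"]}

```bash
mkdir -p pics; cat > h.py <<'E'
import numpy as np, cv2, pickle
from bench import r
def snap(n,f):
    s=r.snapshot(n); pickle.dump(s,open(f'pics/{f}.pkl','wb')); cv2.imwrite(f'pics/{f}.png',s['frame'][:,:,::-1]); return s
def load(f): return pickle.load(open(f'pics/{f}.pkl','rb'))
def ray(s,u,v):
    K=np.array([[s['fx'],0,s['cx']],[0,s['fy'],s['cy']],[0,0,1.]])
    p=cv2.undistortPoints(np.array([[[u,v]]],float),K,np.array([s['k1'],0,0,0,0.]))[0,0]
    T=np.array(s['camera_from_world']); R=T[:3,:3]; 
    d=R.T@np.array([p[0],-p[1],-1]); return -R.T@T[:3,3], d/np.linalg.norm(d)
def onz(s,u,v,z):
    o,d=ray(s,u,v); return o+d*(z-o[2])/d[2]
def proj(s,P):
    T=np.array(s['camera_from_world']); c=T[:3,:3]@np.array(P,float)+T[:3,3]
    x,y=c[0]/-c[2],-c[1]/-c[2]; k=1+s['k1']*(x*x+y*y)
    return s['fx']*x*k+s['cx'],s['fy']*y*k+s['cy']
E
python3 - <<'E'
from h import *
a=snap('top','t0');b=snap('side','s0')
cv2.imwrite('pics/both.png',cv2.resize(np.vstack([a['frame'],b['frame']])[:,:,::-1],(400,600)))
print(r.sense())
E
```

```text
{'time': 0.1, 'joint_pos': array([-7.41626365e+01,  7.50930757e+00,  8.53236170e+01, -6.96912801e-04,
        8.72647494e+01, -4.89360963e+00]), 'qd': array([ 0.06756113, -0.01618655, -0.15500101, -0.08571555,  0.00162268,
       -0.00980835]), 'joint_efforts': array([ 1.83583914e-03, -5.70950282e+01, -5.01942015e+01, -1.17331078e-04,
        8.23459384e-03,  5.34735818e-05]), 'tool_pos': array([ 212.26736089, -560.68026017,  249.35916597]), 'tcp_rot': array([-1.79902623e+02, -7.63862511e-03,  2.07310005e+01]), 'ft_force': array([ 0.77887801,  0.19670906, -0.41484561]), 'wrist_torque': array([ 0.01584059, -0.01481392,  0.01929779]), 'grip_force': 0.0, 'finger_gap': 85.2402230092932}
```

View pics/t0.png

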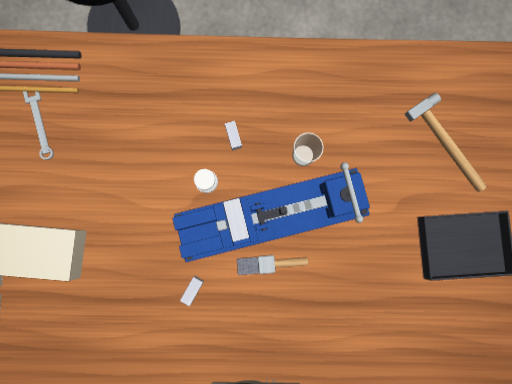

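View pics/s0.png

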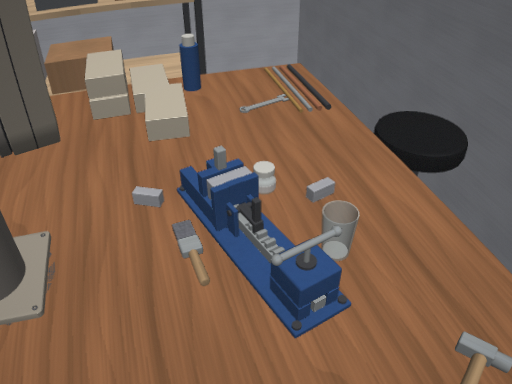

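The top view shows the handle from (345,166) to (360,219), the post near (222,226), the beaker at (308,150) and the block at (236,220). I'll enlarge both views to get precise pixels.

```bash
python3 - <<'E'
from h import *
a=load('t0')['frame'];b=load('s0')['frame']
A=cv2.resize(a[125:270,170:375],None,fx=3.8,fy=3.8,interpolation=cv2.INTER_CUBIC)
B=cv2.resize(b[140:335,170:370],None,fx=3,fy=3,interpolation=cv2.INTER_CUBIC)
cv2.imwrite('pics/A.png',A[:,:,::-1]);cv2.imwrite('pics/B.png',B[:,:,::-1])
s=load('t0')
for n,u,v,z in [('h1',345,166,131),('h2',360,219,131),('post',222,226,157),('beak',308,148,100),('c',174,213,8)]: print(n,onz(s,u,v,z).round(1))
E
```

```text
h1 [ 605.6 -182.3  131. ]
h2 [ 492.4 -214.3  131. ]
post [471.6  76.5 157. ]
beak [ 649.7 -106.6  100. ]
c [502.9 203.8   8. ]
```

View pics/A.png

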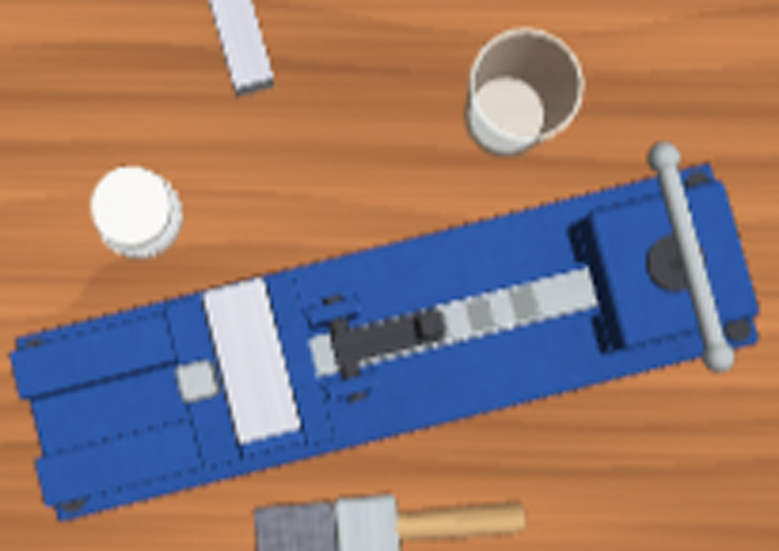

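View pics/B.png

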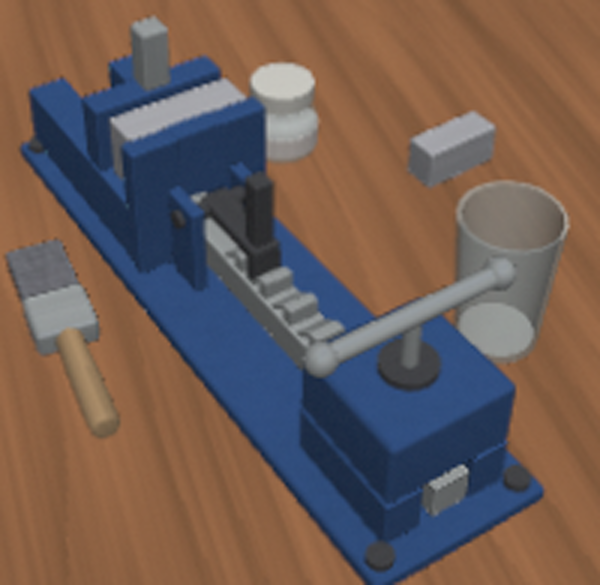

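```bash
python3 - <<'E'
from h import *
t=load('t0');s=load('s0')
f=lambda u,v:((u+.5)/3.8-.5+170,(v+.5)/3.8-.5+125)
g=lambda u,v:((u+.5)/3-.5+170,(v+.5)/3-.5+140)
def tri(p,q):
    (o1,d1),(o2,d2)=ray(t,*p),ray(s,*q)
    A=np.stack([d1,-d2],1);k=np.linalg.lstsq(A,o2-o1,rcond=None)[0]
    return (o1+k[0]*d1+o2+k[1]*d2)/2, np.linalg.norm(o1+k[0]*d1-o2-k[1]*d2)
for n,p,q,z in [('b+',(664,157),(502,271),131),('b-',(719,357),(321,358),131),('post',(198,381),(150,24),157),('tab',(430,322),(259,181),120)]:
    P,e=tri(f(*p),g(*q)); print(n,P.round(1),e.round(1),onz(t,*f(*p),z).round(1),onz(s,*g(*q),z).round(1))
print('beaker',onz(t,*f(526,84),100), 'bottom',onz(t,*f(509,107),3))
L=[onz(t,*f(*p),105)[:2].round(1) for p in [(204,293),(264,280),(301,431),(241,445)]];print('block',L,np.mean(L,0))
for p in [(12,354),(58,520),(708,165),(758,343)]: print('base',onz(t,*f(*p),8).round(1))
for z in(0,): print(np.linalg.inv(t['camera_from_world'])[:3,3],np.linalg.inv(s['camera_from_world'])[:3,3])
E
```

```text
b+ [ 605.4 -180.5  133.1] 0.1 [ 605.7 -180.9  131. ] [ 606.6 -178.5  131. ]
b- [ 492.9 -211.3  132.9] 0.6 [ 493.3 -211.9  131. ] [ 493.3 -209.6  131. ]
post [473.8  76.9 159.3] 0.0 [473.9  77.1 157. ] [474.6  80.7 157. ]
tab [509.7 -50.6 118.3] 1.5 [510.3 -50.7 120. ] [508.4 -52.5 120. ]
beaker [ 652.56542512 -106.6701628   100.        ] bottom [ 657.90964013 -108.87590701    3.        ]
block [array([525.4,  78.8]), array([533.6,  44.4]), array([447.3,  21.3]), array([438.7,  55.4])] [486.25   49.975]
base [491.3 206.3   8. ]
base [387.5 173.6   8. ]
base [ 621.7 -237.1    8. ]
base [ 507.5 -268.9    8. ]
[ 459.75808986   15.45351376 1002.46621177] [ 336.92207379 -632.41619993  603.93781969]
```

```bash
cat >> h.py <<'E'
from scipy.spatial.transform import Rotation as Ro
O=np.array([513.5,-65.9,0]);YAW=15.4
def C(x,y,z): return O+Ro.from_euler('z',YAW,degrees=True).apply([x,y,z])
def go(P,yaw):
    s=r.sense();R=Ro.from_euler('xyz',s['tcp_rot'],degrees=True)
    T=Ro.from_euler('xyz',[180,0,yaw],degrees=True)
    print('lin',(R.inv().apply(P-s['tool_pos'])/1000).round(4),'rot',(R.inv()*T).as_rotvec(degrees=True).round(2))
def st():
    s=r.sense()
    for k in('time','tool_pos','tcp_rot','ft_force','wrist_torque','joint_pos','finger_gap','grip_force'): print(k,np.round(s[k],2))
E
python3 -c "
from h import *
go(C(0,-135,200),YAW)"
```

```text
lin [ 0.4443 -0.2216  0.0498] rot [-0.1  -0.    5.33]
```

Call:
{"fn": "servo_tool", "kwargs": {"fingers": [0.05, 0.05, 0.05, 0.05, 0.05, 0.05, 0.05, 0.05, 0.05, 0.05], "linear": [[0.02, -0.01, 0], [0.06, -0.03, 0.01], [0.1, -0.05, 0.02], [0.14, -0.07, 0.03], [0.18, -0.09, 0.03], [0.22, -0.11, 0.04], [0.26, -0.13, 0.05], [0.3, -0.15, 0.05], [0.34, -0.17, 0.05], [0.38, -0.19, 0.05]], "rotation": [[0, 0, 0], [0, 0, 1], [0, 0, 1.5], [0, 0, 2], [0, 0, 3], [0, 0, 4], [0, 0, 5.3], [0, 0, 5.3], [0, 0, 5.3], [0, 0, 5.3]], "force": 100}}

```text
time: 1.1
tool_pos: [501.3, -247.2, 199.8]
tcp_rot: [-180.0, 0.0, 15.4]
ft_force: [1.0, 0.6, 0.7]
finger_gap: 50.1
grip_force: 0.0
```

```bash
python3 -c "
from h import *
st();go(C(0,-135,200),YAW)"
```

```text
time 1.1
tool_pos [ 501.26 -247.22  199.8 ]
tcp_rot [-1.7997e+02  3.0000e-02  1.5430e+01]
ft_force [1.   0.58 0.7 ]
wrist_torque [-0.07 -0.02  0.03]
joint_pos [-31.51   2.82  95.51  -0.    81.71  43.07]
finger_gap 50.12
grip_force 0.0
lin [ 0.06   -0.0365 -0.0002] rot [-0.03  0.03  0.03]
```

Call:
{"fn": "servo_tool", "kwargs": {"fingers": [0.05, 0.05, 0.05, 0.05, 0.05, 0.05], "linear": [[0.03, -0.018, 0], [0.06, -0.0365, 0], [0.06, -0.0365, 0.01], [0.06, -0.0365, 0.03], [0.06, -0.0365, 0.05], [0.06, -0.0365, 0.05]], "rotation": [[0, 0, 0], [0, 0, 0], [0, 0, 0], [0, 0, 0], [0, 0, 0], [0, 0, 0]]}}

```text
time: 1.7
tool_pos: [546.0, -197.0, 146.1]
tcp_rot: [-179.7, 0.3, 15.4]
ft_force: [0.1, 0.5, -0.9]
finger_gap: 49.8
grip_force: 0.0
```

```bash
python3 - <<'E'
from h import *
st();s=snap('wrist','w1');snap('side','s1')
B=load('s1')['frame'][180:330,230:400];W=s['frame']
V=np.hstack([cv2.resize(B,(425,375)),cv2.resize(W,(375,375))]);cv2.imwrite('pics/v1.png',V[:,:,::-1]);go(C(0,-135,131),YAW)
E
```

```text
time 1.7
tool_pos [ 545.99 -197.01  146.12]
tcp_rot [-179.75    0.31   15.43]
ft_force [ 0.08  0.51 -0.93]
wrist_torque [-0.04  0.08 -0.01]
joint_pos [-2.489e+01  8.960e+00  9.472e+01 -1.000e-02  7.671e+01  4.968e+01]
finger_gap 49.8
grip_force 0.0
lin [ 0.002  -0.0014  0.0188] rot [-0.06  0.08  0.01]
```

View pics/v1.png

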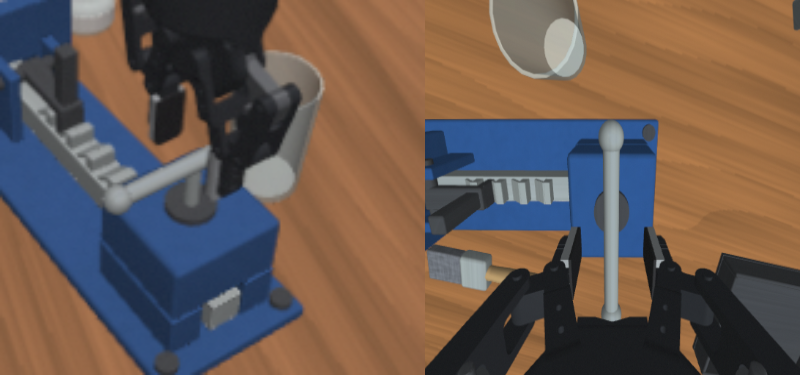

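Fingers straddle the bar, centred on it (x≈611 in the wrist half). Now descend and close.

Call:
{"fn": "servo_tool", "kwargs": {"fingers": [0.05, 0.05, 0.05, 0, 0, 0, 0, 0], "linear": [[0.001, -0.001, 0.008], [0.001, -0.001, 0.018], [0.001, -0.001, 0.018], [0.001, -0.001, 0.018], [0.001, -0.001, 0.018], [0.001, -0.001, 0.018], [0.001, -0.001, 0.018], [0.001, -0.001, 0.018]], "rotation": [[0, 0, 0], [0, 0, 0], [0, 0, 0], [0, 0, 0], [0, 0, 0], [0, 0, 0], [0, 0, 0], [0, 0, 0]], "force": 60}}

```text
time: 2.6
tool_pos: [549.2, -195.2, 132.9]
tcp_rot: [-179.9, 0.0, 15.5]
ft_force: [-4.0, 6.9, 5.6]
finger_gap: 10.1
grip_force: 58.5
```

```bash
python3 -c "
from h import *
st()"
```

```text
time 2.6
tool_pos [ 549.22 -195.18  132.87]
tcp_rot [-179.87    0.     15.46]
ft_force [-3.97  6.95  5.59]
wrist_torque [ 1.16  0.63 -0.07]
joint_pos [-24.66   9.77  95.28   0.1   75.04  49.85]
finger_gap 10.13
grip_force 58.5
```

Call:
{"fn": "servo_tool", "kwargs": {"fingers": [0, 0, 0, 0, 0, 0], "linear": [[0, 0, 0], [0, 0, 0], [0, 0, 0], [0, 0, 0], [0, 0, 0], [0, 0, 0]], "rotation": [[0, 0, -3], [0, 0, -6], [0, 0, -9], [0, 0, -12], [0, 0, -15], [0, 0, -15]]}}

```text
time: 3.2
tool_pos: [549.2, -195.2, 132.8]
tcp_rot: [-179.9, -0.0, 30.5]
ft_force: [-3.2, 7.2, 4.9]
finger_gap: 9.7
grip_force: 59.2
```

```bash
python3 -c "
from h import *
st()"
```

```text
time 3.2
tool_pos [ 549.24 -195.19  132.83]
tcp_rot [-1.7987e+02 -4.0000e-02  3.0540e+01]
ft_force [-3.19  7.2   4.91]
wrist_torque [ 1.14  0.54 -0.32]
joint_pos [-24.67   9.77  95.28   0.11  75.03  34.76]
finger_gap 9.71
grip_force 59.17
```

Call:
{"fn": "servo_tool", "kwargs": {"fingers": [0, 0, 0, 0], "linear": [[0, 0, 0], [0, 0, 0], [0, 0, 0], [0, 0, 0]], "rotation": [[0, 0, -3], [0, 0, -6], [0, 0, -8], [0, 0, -8]]}}

```text
time: 3.6
tool_pos: [549.4, -195.4, 132.9]
tcp_rot: [-179.9, -0.1, 38.4]
ft_force: [-3.0, 6.8, 4.4]
finger_gap: 10.1
grip_force: 72.7
```

```bash
python3 - <<'E'
from h import *
st();snap('top','t2');snap('side','s2')
a=load('t2')['frame'][125:245,280:400];b=load('s2')['frame'][180:330,230:380]
cv2.imwrite('pics/v2.png',np.hstack([cv2.resize(a,(400,400)),cv2.resize(b,(400,400))])[:,:,::-1])
E
```

```text
time 3.6
tool_pos [ 549.36 -195.35  132.86]
tcp_rot [-1.7989e+02 -8.0000e-02  3.8430e+01]
ft_force [-2.96  6.81  4.38]
wrist_torque [ 1.13  0.49 -1.23]
joint_pos [-24.68   9.78  95.27   0.12  75.01  26.85]
finger_gap 10.05
grip_force 72.73
```

View pics/v2.png

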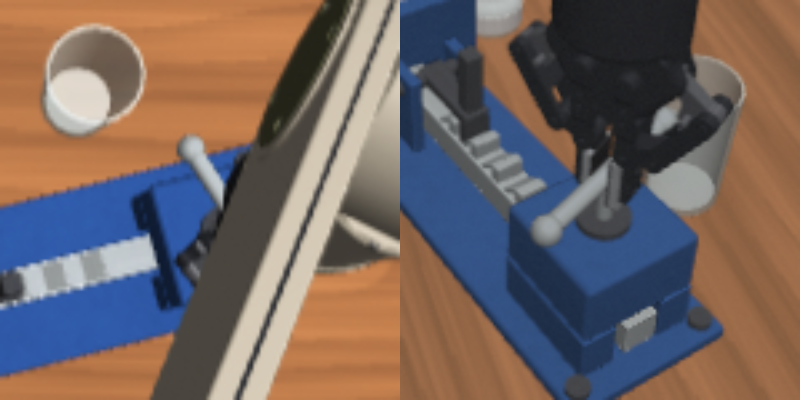

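```bash
python3 -c "
from h import *
P=onz(load('t2'),336.9,169.4,131);m=C(0,-135,131);print(P,np.degrees(np.arctan2(*(P-m)[1::-1])))"
```

```text
[ 597.90968909 -164.90336123  131.        ] 32.678940035971934
```

Turning CCW, the torque jumped to 1.2 N m, so that is the solid stop. I'll reverse.

Call:
{"fn": "servo_tool", "kwargs": {"fingers": [0, 0, 0, 0, 0, 0, 0, 0, 0, 0], "linear": [[0, 0, 0], [0, 0, 0], [0, 0, 0], [0, 0, 0], [0, 0, 0], [0, 0, 0], [0, 0, 0], [0, 0, 0], [0, 0, 0], [0, 0, 0]], "rotation": [[0, 0, 5], [0, 0, 10], [0, 0, 15], [0, 0, 20], [0, 0, 25], [0, 0, 30], [0, 0, 35], [0, 0, 39], [0, 0, 43], [0, 0, 43]]}}

```text
time: 4.7
tool_pos: [549.2, -195.2, 132.8]
tcp_rot: [-179.9, 0.0, -4.7]
ft_force: [-3.6, 7.1, 4.9]
finger_gap: 9.6
grip_force: 58.6
```

```bash
python3 -c "
from h import *
st()"
```

```text
time 4.7
tool_pos [ 549.21 -195.22  132.85]
tcp_rot [-1.7989e+02  5.0000e-02 -4.6700e+00]
ft_force [-3.56  7.08  4.92]
wrist_torque [ 1.11  0.52 -0.03]
joint_pos [-24.66   9.77  95.28   0.1   75.03  69.99]
finger_gap 9.62
grip_force 58.59
```

Free this way (20° past the start, low torque). Continue.

Call:
{"fn": "servo_tool", "kwargs": {"fingers": [0, 0, 0, 0, 0, 0, 0, 0, 0, 0], "linear": [[0, 0, 0], [0, 0, 0], [0, 0, 0], [0, 0, 0], [0, 0, 0], [0, 0, 0], [0, 0, 0], [0, 0, 0], [0, 0, 0], [0, 0, 0]], "rotation": [[0, 0, 5], [0, 0, 11], [0, 0, 17], [0, 0, 23], [0, 0, 29], [0, 0, 35], [0, 0, 41], [0, 0, 47], [0, 0, 52], [0, 0, 52]]}}

```text
time: 5.7
tool_pos: [549.2, -195.3, 132.8]
tcp_rot: [-180.0, 0.1, -56.7]
ft_force: [-4.5, 6.5, 5.4]
finger_gap: 9.5
grip_force: 58.7
```

```bash
python3 -c "
from h import *
st()"
```

```text
time 5.7
tool_pos [ 549.17 -195.28  132.84]
tcp_rot [-1.7997e+02  1.2000e-01 -5.6710e+01]
ft_force [-4.53  6.52  5.39]
wrist_torque [1.02 0.58 0.  ]
joint_pos [-2.4670e+01  9.7700e+00  9.5280e+01  9.0000e-02  7.5030e+01  1.2203e+02]
finger_gap 9.55
grip_force 58.66
```

Call:
{"fn": "servo_tool", "kwargs": {"fingers": [0.05, 0.05, 0.05, 0.05, 0.05, 0.05, 0.05], "linear": [[0, 0, 0], [0, 0, 0], [0, 0, 0], [0, 0, -0.01], [0, 0, -0.03], [0, 0, -0.05], [0, 0, -0.06]], "rotation": [[0, 0, 0], [0, 0, 0], [0, 0, 0], [0, 0, 0], [0, 0, 0], [0, 0, 0], [0, 0, 0]]}}

```text
time: 6.4
tool_pos: [550.4, -197.2, 195.3]
tcp_rot: [-179.9, -0.2, -56.6]
ft_force: [0.1, -0.7, 0.4]
finger_gap: 49.7
grip_force: 0.0
```

```bash
python3 -c "
from h import *
st();go(C(0,15,190),YAW+90)"
```

```text
time 6.4
tool_pos [ 550.44 -197.2   195.34]
tcp_rot [-179.89   -0.18  -56.58]
ft_force [ 0.13 -0.75  0.42]
wrist_torque [-0.01 -0.04  0.06]
joint_pos [-24.73   6.72  91.87  -0.    81.2  121.85]
finger_gap 49.67
grip_force 0.0
lin [-0.1442 -0.0461  0.005 ] rot [   0.23   -0.2  -161.98]
```

Call:
{"fn": "servo_tool", "kwargs": {"fingers": [0.05, 0.05, 0.05, 0.05, 0.05, 0.05, 0.05, 0.05, 0.05, 0.05], "linear": [[-0.02, -0.01, 0], [-0.04, -0.015, 0], [-0.06, -0.02, 0], [-0.08, -0.025, 0], [-0.1, -0.03, 0], [-0.12, -0.04, 0], [-0.13, -0.045, 0], [-0.144, -0.046, 0], [-0.144, -0.046, 0], [-0.144, -0.046, 0]], "rotation": [[0, 0, -8], [0, 0, -16], [0, 0, -24], [0, 0, -32], [0, 0, -40], [0, 0, -48], [0, 0, -56], [0, 0, -64], [0, 0, -72], [0, 0, -80]]}}

```text
time: 7.4
tool_pos: [508.3, -50.6, 192.6]
tcp_rot: [180.0, -0.0, 23.8]
ft_force: [0.6, -0.2, 0.1]
finger_gap: 50.0
grip_force: 0.0
```

Call:
{"fn": "servo_tool", "kwargs": {"fingers": [0.05, 0.05, 0.05, 0.05, 0.05, 0.05, 0.05, 0.05, 0.05, 0.05], "linear": [[0, 0, 0], [0, 0, 0], [0, 0, 0], [0, 0, 0], [0, 0, 0], [0, 0, 0], [0, 0, 0], [0, 0, 0], [0, 0, 0], [0, 0, 0]], "rotation": [[0, 0, -8], [0, 0, -16], [0, 0, -24], [0, 0, -32], [0, 0, -40], [0, 0, -48], [0, 0, -56], [0, 0, -64], [0, 0, -72], [0, 0, -80]]}}

```text
time: 8.4
tool_pos: [508.4, -51.2, 192.5]
tcp_rot: [180.0, 0.0, 103.8]
ft_force: [0.2, -0.3, -0.3]
finger_gap: 50.1
grip_force: 0.0
```

```bash
python3 - <<'E'
from h import *
st();snap('wrist','w3');snap('side','s3');go(C(0,15,107),YAW+90)
B=load('s3')['frame'][140:335,170:400];W=load('w3')['frame']
cv2.imwrite('pics/v3.png',np.hstack([cv2.resize(B,(420,356)),cv2.resize(W,(380,356))])[:,:,::-1])
E
```

```text
time 8.4
tool_pos [508.44 -51.16 192.5 ]
tcp_rot [1.7999e+02 1.0000e-02 1.0375e+02]
ft_force [ 0.18 -0.31 -0.25]
wrist_torque [-0.03 -0.    0.01]
joint_pos [-11.49  -4.42 103.47  -0.    80.95 -25.25]
finger_gap 50.12
grip_force 0.0
lin [-0.0005  0.0009  0.0855] rot [ 0.01  0.01 -1.84]
```

View pics/v3.png

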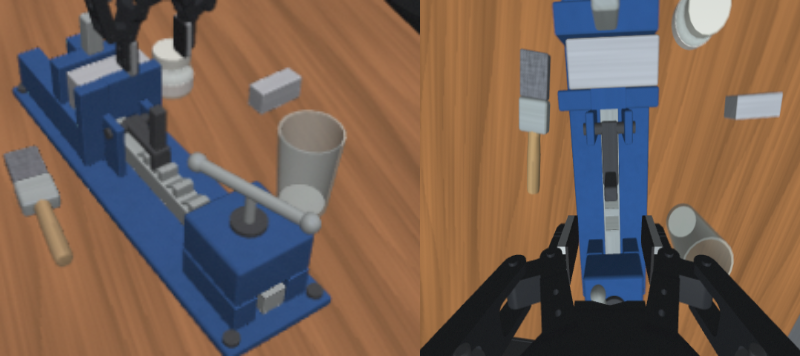

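```bash
python3 -c "
from h import *
s=load('s3');d=onz(s,278.4,228.2,131)-onz(s,340.9,260.5,131);print(d,np.degrees(np.arctan2(d[1],d[0]))-15.4)"
```

```text
[-6.56225961e+01  9.54804462e+01  1.13686838e-13] 109.10028673512568
```

Call:
{"fn": "servo_tool", "kwargs": {"fingers": [0.05, 0.05, 0.05, 0.05, 0, 0, 0, 0, 0], "linear": [[0, 0.001, 0.015], [0, 0.001, 0.04], [0, 0.001, 0.065], [0, 0.001, 0.084], [0, 0.001, 0.084], [0, 0.001, 0.084], [0, 0.001, 0.084], [0, 0.001, 0.084], [0, 0.001, 0.084]], "rotation": [[0, 0, -1.8], [0, 0, -1.8], [0, 0, -1.8], [0, 0, -1.8], [0, 0, -1.8], [0, 0, -1.8], [0, 0, -1.8], [0, 0, -1.8], [0, 0, -1.8]], "force": 30}}

```text
time: 9.4
tool_pos: [509.8, -51.1, 109.5]
tcp_rot: [180.0, 0.0, 105.2]
ft_force: [-4.8, -0.4, 6.0]
finger_gap: 13.4
grip_force: 33.8
```

```bash
python3 -c "
from h import *
st()"
```

```text
time 9.4
tool_pos [509.76 -51.08 109.46]
tcp_rot [1.7996e+02 4.0000e-02 1.0520e+02]
ft_force [-4.75 -0.43  6.03]
wrist_torque [-0.06  0.82  0.01]
joint_pos [-1.1450e+01  4.9000e-01  1.0777e+02 -2.0000e-02  7.1680e+01 -2.6640e+01]
finger_gap 13.37
grip_force 33.82
```

Call:
{"fn": "servo_tool", "kwargs": {"fingers": [0, 0, 0, 0, 0, 0, 0, 0, 0], "linear": [[0.002, 0, -0.0025], [0.0045, 0, -0.005], [0.0095, 0, -0.009], [0.015, 0, -0.013], [0.0205, 0, -0.016], [0.0265, 0, -0.0185], [0.033, 0, -0.0205], [0.036, 0, -0.0215], [0.036, 0, -0.0215]], "rotation": [[0, 0, 0], [0, 0, 0], [0, 0, 0], [0, 0, 0], [0, 0, 0], [0, 0, 0], [0, 0, 0], [0, 0, 0], [0, 0, 0]]}}

```text
time: 10.3
tool_pos: [500.2, -16.4, 130.4]
tcp_rot: [180.0, 0.1, 105.2]
ft_force: [-2.5, -3.4, 1.4]
finger_gap: 13.3
grip_force: 31.4
```

```bash
python3 -c "
from h import *
st()"
```

```text
time 10.3
tool_pos [500.2  -16.38 130.39]
tcp_rot [1.7996e+02 8.0000e-02 1.0523e+02]
ft_force [-2.55 -3.43  1.4 ]
wrist_torque [-0.93  0.32 -0.03]
joint_pos [-7.7000e+00 -2.7900e+00  1.0866e+02 -7.0000e-02  7.4060e+01 -2.2920e+01]
finger_gap 13.26
grip_force 31.36
```

Release, rise, and move over the post. The jaw post is at clamp y≈150 and the tool is now at about y 51, so that is a 99 mm shift along tool x.

Call:
{"fn": "servo_tool", "kwargs": {"fingers": [0.05, 0.05, 0.05, 0.05, 0.05, 0.05, 0.05, 0.05], "linear": [[0, 0, 0], [0, 0, 0], [0, 0, 0], [0, 0, -0.01], [0, 0, -0.03], [0, 0, -0.05], [0, 0, -0.07], [0, 0, -0.07]], "rotation": [[0, 0, 0], [0, 0, 0], [0, 0, 0], [0, 0, 0], [0, 0, 0], [0, 0, 0], [0, 0, 0], [0, 0, 0]]}}

```text
time: 11.1
tool_pos: [502.1, -16.3, 204.0]
tcp_rot: [179.7, 0.1, 105.2]
ft_force: [-0.1, 0.0, 0.2]
finger_gap: 50.0
grip_force: 0.0
```

```bash
python3 - <<'E'
from h import *
st();snap('side','s4');snap('wrist','w4');go(C(0,151,138),YAW+90)
B=load('s4')['frame'][140:335,170:400];W=load('w4')['frame']
cv2.imwrite('pics/v4.png',np.hstack([cv2.resize(B,(420,356)),cv2.resize(W,(380,356))])[:,:,::-1])
E
```

```text
time 11.1
tool_pos [502.07 -16.29 203.98]
tcp_rot [1.7966e+02 1.3000e-01 1.0523e+02]
ft_force [-0.1   0.03  0.16]
wrist_torque [-0.04 -0.04 -0.06]
joint_pos [-7.7200e+00 -6.6400e+00  1.0432e+02  1.0000e-02  8.1960e+01 -2.2950e+01]
finger_gap 50.04
grip_force 0.0
lin [ 0.0995 -0.001   0.0624] rot [ 0.09  0.03 -0.17]
```

View pics/v4.png

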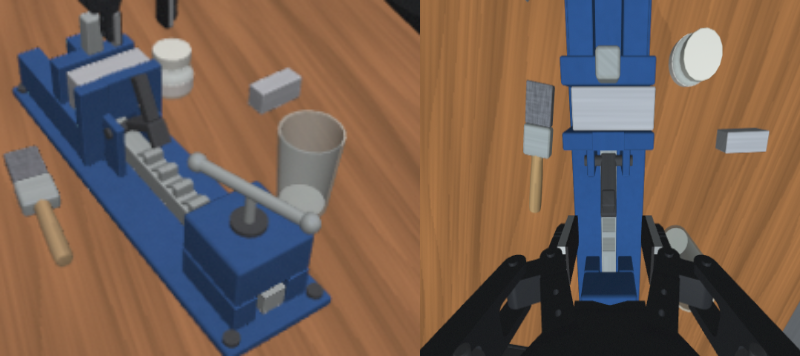

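The pawl is tilted up clear of the teeth, the handle stays turned, and the beaker is untouched. Now grasp the post.

Call:
{"fn": "servo_tool", "kwargs": {"fingers": [0.05, 0.05, 0.05, 0.05, 0.05, 0.05, 0.05], "linear": [[0.02, -0.001, 0], [0.055, -0.001, 0], [0.09, -0.001, 0], [0.0995, -0.001, 0.01], [0.0995, -0.001, 0.035], [0.0995, -0.001, 0.06], [0.0995, -0.001, 0.06]], "rotation": [[0, 0, 0], [0, 0, 0], [0, 0, 0], [0, 0, 0], [0, 0, 0], [0, 0, 0], [0, 0, 0]]}}

```text
time: 11.9
tool_pos: [469.3, 79.3, 134.7]
tcp_rot: [-179.5, -0.1, 105.2]
ft_force: [-0.6, -0.9, -0.0]
finger_gap: 49.8
grip_force: 0.0
```

Call:
{"fn": "servo_tool", "kwargs": {"fingers": [0, 0, 0, 0, 0], "linear": [[0, 0, 0], [0, 0, 0], [0, 0, 0], [0, 0, 0], [0, 0, 0]], "rotation": [[0, 0, 0], [0, 0, 0], [0, 0, 0], [0, 0, 0], [0, 0, 0]], "force": 50}}

```text
time: 12.4
tool_pos: [473.8, 79.5, 141.0]
tcp_rot: [179.9, 0.0, 105.2]
ft_force: [1.4, -1.2, 3.0]
finger_gap: 19.2
grip_force: 52.1
```

```bash
python3 -c "
from h import *
st()"
```

```text
time 12.4
tool_pos [473.81  79.49 141.04]
tcp_rot [1.7987e+02 4.0000e-02 1.0522e+02]
ft_force [ 1.43 -1.24  2.97]
wrist_torque [-0.18  0.08  0.03]
joint_pos [ 3.4200e+00 -6.7900e+00  1.1124e+02 -2.0000e-02  7.5410e+01 -1.1800e+01]
finger_gap 19.25
grip_force 52.13
```

Call:
{"fn": "servo_tool", "kwargs": {"fingers": [0, 0, 0, 0, 0, 0, 0, 0, 0, 0], "linear": [[0.003, 0, 0], [0.01, 0, 0], [0.02, 0, 0], [0.03, 0, 0], [0.04, 0, 0], [0.05, 0, 0], [0.06, 0, 0], [0.07, 0, 0], [0.08, 0, 0], [0.086, 0, 0]], "rotation": [[0, 0, 0], [0, 0, 0], [0, 0, 0], [0, 0, 0], [0, 0, 0], [0, 0, 0], [0, 0, 0], [0, 0, 0], [0, 0, 0], [0, 0, 0]]}}

```text
time: 13.4
tool_pos: [450.9, 163.0, 141.0]
tcp_rot: [179.9, 0.1, 105.2]
ft_force: [1.9, -4.3, 7.5]
finger_gap: 19.4
grip_force: 52.7
```

Call:
{"fn": "servo_tool", "kwargs": {"fingers": [0, 0, 0, 0, 0, 0], "linear": [[0.002, 0, 0], [0.004, 0, 0], [0.006, 0, 0], [0.007, 0, 0], [0.008, 0, 0], [0.008, 0, 0]], "rotation": [[0, 0, 0], [0, 0, 0], [0, 0, 0], [0, 0, 0], [0, 0, 0], [0, 0, 0]]}}

```text
time: 14.0
tool_pos: [448.9, 170.4, 141.1]
tcp_rot: [179.9, 0.0, 105.2]
ft_force: [1.5, -3.2, 7.2]
finger_gap: 19.2
grip_force: 52.7
```

```bash
python3 -c "
from h import *
st()"
```

```text
time 14.0
tool_pos [448.92 170.4  141.05]
tcp_rot [1.7989e+02 4.0000e-02 1.0523e+02]
ft_force [ 1.48 -3.18  7.19]
wrist_torque [-0.55  0.1   0.09]
joint_pos [ 1.4690e+01 -6.8100e+00  1.1126e+02 -4.0000e-02  7.5440e+01 -5.3000e-01]
finger_gap 19.21
grip_force 52.73
```

Drawn 94 mm with no stop felt yet. Nudge on, watching the force.

Call:
{"fn": "servo_tool", "kwargs": {"fingers": [0, 0, 0, 0], "linear": [[0.001, 0, 0], [0.002, 0, 0], [0.003, 0, 0], [0.003, 0, 0]], "rotation": [[0, 0, 0], [0, 0, 0], [0, 0, 0], [0, 0, 0]]}}

```text
time: 14.4
tool_pos: [448.7, 171.1, 141.0]
tcp_rot: [179.9, 0.3, 105.2]
ft_force: [4.0, -15.2, 7.8]
finger_gap: 19.7
grip_force: 52.8
```

The force rose to 15 N with little motion, so this is the end stop. Release and rise.

Call:
{"fn": "servo_tool", "kwargs": {"fingers": [0, 0.05, 0.05, 0.05, 0.05, 0.05, 0.05, 0.05, 0.05], "linear": [[-0.002, 0, 0], [-0.002, 0, 0], [-0.002, 0, 0], [-0.002, 0, 0], [-0.002, 0, -0.01], [-0.002, 0, -0.03], [-0.002, 0, -0.06], [-0.002, 0, -0.09], [-0.002, 0, -0.09]], "rotation": [[0, 0, 0], [0, 0, 0], [0, 0, 0], [0, 0, 0], [0, 0, 0], [0, 0, 0], [0, 0, 0], [0, 0, 0], [0, 0, 0]]}}

```text
time: 15.3
tool_pos: [450.3, 172.1, 235.6]
tcp_rot: [179.5, -0.0, 105.2]
ft_force: [1.2, 0.8, 0.5]
finger_gap: 49.9
grip_force: 0.0
```

```bash
python3 - <<'E'
from h import *
st();snap('side','s5');snap('wrist','w5')
B=load('s5')['frame'][120:335,150:400];W=load('w5')['frame']
cv2.imwrite('pics/v5.png',np.hstack([cv2.resize(B,(420,361)),cv2.resize(W,(380,361))])[:,:,::-1])
E
```

```text
time 15.3
tool_pos [450.27 172.15 235.56]
tcp_rot [179.53  -0.   105.24]
ft_force [1.23 0.81 0.48]
wrist_torque [ 0.01  0.   -0.02]
joint_pos [ 1.4820e+01 -1.1170e+01  1.0505e+02  1.0000e-02  8.5650e+01 -4.2000e-01]
finger_gap 49.94
grip_force 0.0
```

View pics/v5.png

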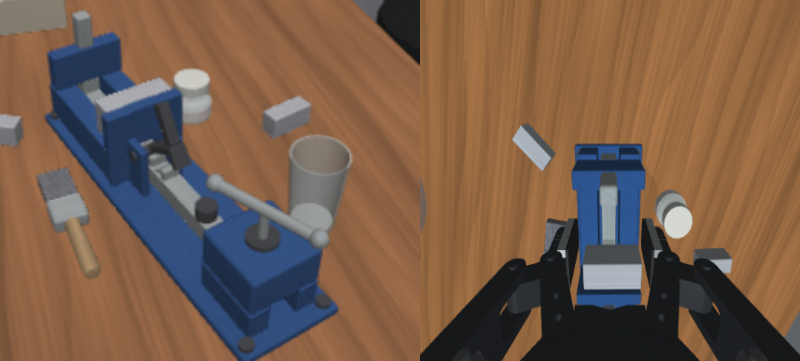

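The jaw is fully drawn, the block is standing by the fixed jaw, the pawl is lifted, the handle is turned, and the beaker is in place.

```bash
python3 -c "
from h import *
print(r.hand_in())"
```

```text
the job is handed in; nothing more can be done
None
```

The clamp is open and the job is handed in at about 15 s: the lock was undone by turning the T-handle about 71° clockwise, the pawl was lifted to roughly 0.65 rad, and the bar was drawn about 95 mm to its end stop, with the block and beaker left in place; the hand-in returned no verdict.

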